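# Hold a reference slide flush on a tilted detector window

## Task

Take the amber reference slide out of its rack by its upright grip and lay its underside flush on the sloped window of the detector head, tilting the slide until it matches the slope all over, with its long sides running up the slope and the blue sprung rim round the window fully covered. Press gently so that the rim gives a little, and finish while you are still gripping the slide and holding it pressed there for its reading: do not let go. Leave the stage at its set angle, and leave the green slide and everything else on the bench where it is.

Things in the scene. Friction and masses are not known exactly. Their poses are not given: they have to be found in the camera images.
- amber_slide: The slide to use: black plate 80 x 60 x 5 mm with amber (orange) insert; on top an upright black grip fin 50 mm long (x), 14 mm thick (y), reaching 47 mm above the underside, amber strip on its top. About 0.09 kg. Origin: centre of the underside; x along the 80 mm side and the fin, z out of the fin's top. Starts flat, fin up, in either well of the rack. Half a turn about z makes no difference.
- green_slide: The same slide with a green insert; not to be disturbed (it must not be shifted by more than 15 mm). It lies in the rack's other well, its fin 95 mm from the amber one along the rack's x.
- rack: White fixed slide rack, 196 (x) x 82 (y) mm, with two shallow wells side by side along its x. The well floor is 10 mm above the bench, the walls reach 15 mm above the bench. Origin: centre of its underside on the bench.
- stage: Fixed tilting stage: grey metal base 150 x 150 x 12 mm, two cheeks (108 mm high, outer faces 128 mm apart) with a dark plate 130 (along the slope) x 104 mm clamped between them at an angle. Left or right of the robot's middle. Origin: centre of its underside; x points level to the uphill side (the slope faces -x, roughly the robot); the plate tilts about the stage's y, 90 mm above the origin.
- seal: Blue sprung rim round the window on the tilted plate: frame 62 x 40 mm, inside 52 x 30, 6 mm proud of the plate. Origin: centre of its top face, 26 mm from the tilt axis; z outward normal of the sloped face, x up the slope along the 62 mm side, y level. The slope differs each time, 15 to 30 degrees from level. Pressed, it gives straight along -z: from 3 N, 7 N at 5 mm, where it stops solid.
- stage_edge (a point): Middle of the upper (uphill) edge of the tilted plate's face, 65 mm up the slope from the window's centre and 6 mm below the rim's top. The clamp holds the plate against light pressing (it slips at about 4 N m).
- green_pen: Bystander: green pen lying on the bench, 145 mm long, 11 mm thick. Origin: its underside, mid length.
- blue_pen: Bystander: blue pen lying on the bench, 145 mm long, 11 mm thick. Origin: its underside, mid length.
- carton: Bystander: red and white reagent carton 60 x 22 x 90 mm standing on the bench. Origin: centre of its underside.
- vial: Bystander: small white bottle with a blue cap, 26 mm across, 55 mm high, standing. Origin: centre of its underside.
- tip_box: Bystander: pale pink box of pipette tips 125 x 85 x 53 mm. Origin: centre of its underside.
- hex_driver: Bystander: red handled hex driver lying on the bench, 165 mm long, 18 mm thick. Origin: its underside, mid length.
Not all that is in view belongs to the job. There is more than one size of the rack; the one meant has the size given above.

How it is judged:
On the way:
1. the amber slide is gripped and lifted clear of the rack (contact force between the fingers and amber_slide above 2 N and distance of amber_slide from where it was at the start of the episode above 0.03 m and contact force between each of rack, seal and amber_slide below 0.05 N), for 0.2 s.
At the end, for the whole second after the job is handed in: Still gripped and held still: amber slide flush on the blue rim (within 2 deg, touching within 2 mm), long sides along the slope within 6 deg, centred within 7 mm so the rim is covered, pressed with 3 to 20 N. Stage angle kept (edge within 5 mm), green slide in its well (within 15 mm) (angle between the z axis of amber_slide and the z axis of seal, either way round below 0.035 rad and angle between the x axis of amber_slide and the x axis of seal, either way round below 0.1 rad and x of amber_slide in the frame of seal between -0.007 and 0.007 m and y of amber_slide in the frame of seal between -0.007 and 0.007 m and z of amber_slide in the frame of seal between -0.002 and 0.002 m and contact force between amber_slide and seal between 3 and 20 N and contact force between the fingers and amber_slide above 2 N and linear speed of amber_slide below 0.01 m/s and distance of green_slide from where it was at the start of the episode below 0.015 m and distance of stage_edge from where it was at the start of the episode below 0.005 m); the arm keeps its last pose, push and grip.
It fails at once if the slide is pressed hard on the rim (over 25 N) (contact force between amber_slide and seal above 25 N).
It fails at once if the stage is pushed off its set angle (upper edge shifted by more than 5 mm) (distance of stage_edge from where it was at the start of the episode above 0.005 m).
It fails at once if the green slide is shifted by more than 15 mm (distance of green_slide from where it was at the start of the episode above 0.015 m).
It fails at once if a bystander is shifted by more than 20 mm (distance of any of green_pen, blue_pen, carton, vial, tip_box, hex_driver from where it was at the start of the episode above 0.02 m).
It also fails if it takes over 54 s, if anything falls off the work surface, if the arm or the gripper's body presses on something with over 40 N, if the wrist force passes 120 N, or if a joint passes its speed limit or range.

## Robot

A 7-joint arm with a two-finger parallel gripper is mounted at the origin on the work surface. World frame = base frame: x ahead of the robot, y to its left, z up, the work surface at z = 0. Lengths are in m, angles in rad, forces in N, time in s.
With the tool pointing down it reaches from about 0.35 to 0.9 m from the base axis. Payload 8.1 kg.
Tool frame: the origin (TCP) lies between the finger pads; the fingertips stand ahead of it and the grasp point (between the pads) is the TCP (arm.nose_length is the z of the fingertips in the tool frame, in m); z points along the fingers, y is the line along which they close (so a half turn about z gives the same grasp; the last joint's range is limited). The gripper opens to 92 mm and grips with 3 to 60 N. Pads are 19 mm wide; open, the fingers measure 130 mm over their backs; the gripper's body (75 mm by 190 mm) begins 47 mm behind the grasp point.
Start: joints at [-1.349, 0.434, 0.025, 1.573, -0.012, 1.134, -0.075], TCP at [0.199, 0.592, 0.246] pointing down, gripper open.
Joint ranges: [-2.62, 2.62], [-0.44, 2.09], [-1.27, 1.32], [0.08, 2.57], [-1.32, 4.46], [0.12, 2], [-2.74, 2.74]. Speed limits (rad/s): [2.22, 2.22, 3.01, 3.01, 3.14, 3.14, 3.14].

## Interface

Orientations are given as a rotation vector (axis times angle).
In Python, from cell import sensors, optics, arm gives the robot as it stands.
- The arm moves only by the tool arm_command, never from a script. Its argument "deltas" is one flat list of numbers, 7 for each row, row after row: the turn, a rotation vector about the world's x, y, z as a fraction of full scale, then the shift along the world's x, y, z as a fraction of full scale, then the finger opening in mm, from 0 to 91.8. In form: [wx, wy, wz, dx, dy, dz, fingers, wx, wy, wz, dx, dy, dz, fingers, ...]. A call has 1 to 20 rows; each row is the pose to reach, as a shift and turn from the pose commanded when the call began; what a row does not reach only later rows make up. Full scale, the value 1, is 1 m for a shift and 90 degrees for a turn. A row lasts 1/10 s, in which the tool goes at most 50 mm and 8.59 degrees, less where a joint would pass 70% of its speed; a pose out of reach is approached as far as the arm can. A call with a number of a shift or a turn outside -1 to 1 is refused whole. A call with a gripper value outside its range is refused whole. The fingers move at their own pace and stop on an object; "force" is the grip in N (left out, the last holds). Time passes only in rows, so rows that repeat a pose let the fingers close. It gives the time, the measured TCP pose, the force, the opening and the grip force at its end, in the units of the state.
- sensors.observe(): the state, without advancing time (a new reading comes with each control period).
- optics.get_image(name): name is "scene" or "top"; returns the picture (420x560x3 uint8, blue, green, red); there is no depth.
- optics.calibration(name): a dict with "camera_matrix" (3x3 intrinsics, pixels), "rvec" (rotation vector, rad) and "tvec" (3), from world to camera coordinates, as OpenCV has them. Camera axes: x right, y down, z forward; pixel columns grow to the right and rows downward; lengths in m; the calibration is good to about 2 mm. A picture is of the moment at which its call begins. calibration takes no time and is no camera call.
- arm.sign_off(): hands the job in; it is judged then, once.
The state is a dict: "clock": time; "joints": joint angles; "dq": joint speeds; "joint_efforts": joint torques, N m; "position": TCP position; "ee_rot": TCP orientation; "force": force on the tool from outside, world axes, zero at the start; "ft_torque": the same for the moment, N m; "width": opening from 0.0 (shut) to 1.0 (fully open); "gripper_force": force on a finger pad.
Only numpy, scipy, OpenCV 4.12 (cv2) and the standard library are available. Lean on these libraries where they do the work, as an engineer would, in place of code of your own. Each camera call takes 0.05 s, during which the arm holds its last target. There are 200 camera calls.

## Working session

There is one attempt and no reset: what is moved stays moved. The work goes in short steps, Python scripts to look and compute and a tool call to move; the robot and the scene stay as the last step left them, time stands still between calls to the robot, and variables do not carry over. Pictures are saved under pics/ and viewed, at most 10 in all, crops included, and the job is handed in when it is done.

Besides the shell and the picture viewer there is one more tool, called after ">>>" by a JSON object that holds its "op" and its "data", one argument or row to a line. arm_command: Moves the arm, as the interface text tells. Its arguments: {"type":"object","properties":{"deltas":{"type":"array","items":{"type":"number"}},"force":{"type":"number"}},"required":["deltas"]}

```bash
mkdir -p pics; ls; python3 - <<'E'
from cell import sensors, optics, arm
import cv2
for n in("scene","top"):
    cv2.imwrite(f"pics/{n}0.png",optics.get_image(n)); print(n,optics.calibration(n))
print(sensors.observe(), arm.nose_length)
E
```

```text
pics
scene {'camera_matrix': array([[441.09999247,   0.        , 281.03705878],
       [  0.        , 441.09999247, 213.50152808],
       [  0.        ,   0.        ,   1.        ]]), 'rvec': array([ 1.86759412,  1.3618917 , -0.6741694 ]), 'tvec': array([-0.26025964, -0.22162723,  1.47429479])}
top {'camera_matrix': array([[445.62279181,   0.        , 273.69209579],
       [  0.        , 445.62279181, 213.24733728],
       [  0.        ,   0.        ,   1.        ]]), 'rvec': array([ 2.17460679, -2.13596901,  0.1102892 ]), 'tvec': array([0.09824791, 0.53085732, 1.15599328])}
{'clock': 0.1, 'joints': array([-1.3485865 ,  0.43514705,  0.02491397,  1.57401717, -0.01160389,
        1.13396949, -0.07512551]), 'dq': array([ 5.64313256e-05, -2.52823833e-04, -1.62061444e-03, -1.56415591e-03,
       -8.95718692e-04, -3.40623662e-04,  5.97950053e-04]), 'joint_efforts': array([ 2.93921083e-03, -6.69126391e+01,  9.87759791e-01, -3.15143859e+01,
       -6.04165345e-02,  3.74228158e-02,  6.07187098e-05]), 'position': array([0.19933214, 0.5919068 , 0.24502233]), 'ee_rot': array([-5.08015471e-01, -3.10011577e+00,  2.18448542e-03]), 'force': array([ 0.5652445 , -0.20749475,  0.21792657]), 'ft_torque': array([-0.00147369, -0.02363817, -0.03744672]), 'gripper_force': 0.0, 'width': 1.0021692775900908} 0.019
```

View pics/scene0.png

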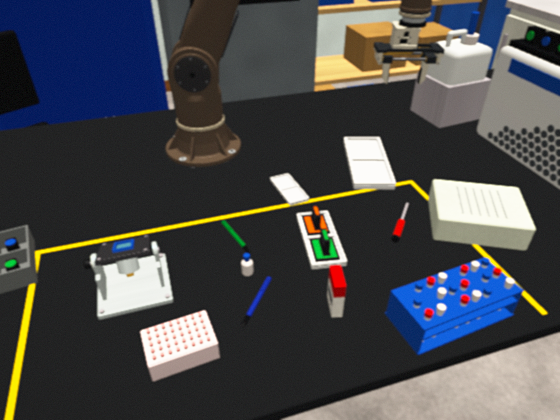

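View pics/top0.png

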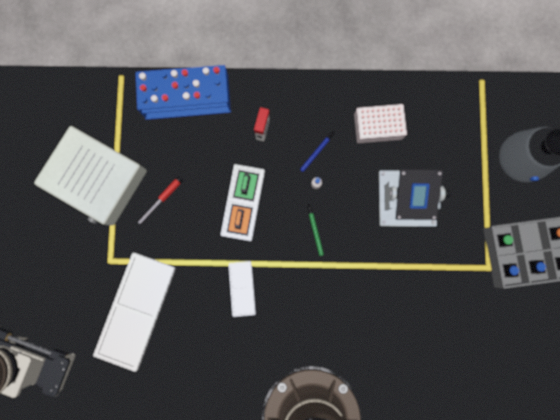

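Top view: the rack holding the slides is at (243,202), amber at (240,220), green at (246,185). The other white racks, at (135,312) and (242,290), are empty and the wrong size. The stage is at (408,198) with its rim at (420,195). Next I'll enlarge both.

```bash
python3 - <<'E'
import cv2, numpy as np
def crop(src,x,y,w,h,s): return cv2.resize(cv2.imread(f"pics/{src}")[y:y+h,x:x+w],(w*s,h*s),interpolation=cv2.INTER_CUBIC)
a=crop("top0.png",370,160,80,75,8); cv2.imwrite("pics/c_stage_top.png",a)
b=crop("scene0.png",80,225,100,95,6);c=crop("top0.png",215,160,55,85,6)
b=cv2.copyMakeBorder(b,0,max(0,c.shape[0]-b.shape[0]),0,0,cv2.BORDER_CONSTANT);c=cv2.copyMakeBorder(c,0,b.shape[0]-c.shape[0],0,0,cv2.BORDER_CONSTANT)
cc=np.hstack([b[:,:450],c]); cv2.imwrite("pics/c2.png",np.hstack([b,c])[:, :800]) ; print(np.hstack([b,c]).shape)
cv2.imwrite("pics/c3.png",crop("scene0.png",290,200,65,75,8))
cv2.imwrite("pics/c4.png",crop("top0.png",210,160,70,85,7))
cv2.imwrite("pics/c5.png",crop("scene0.png",80,225,100,75,8))
E
```

```text
(570, 930, 3)
```

View pics/c_stage_top.png

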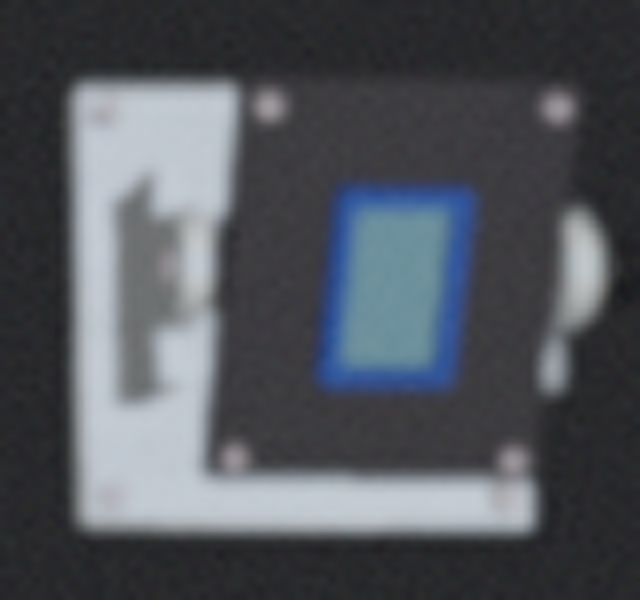

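View pics/c5.png

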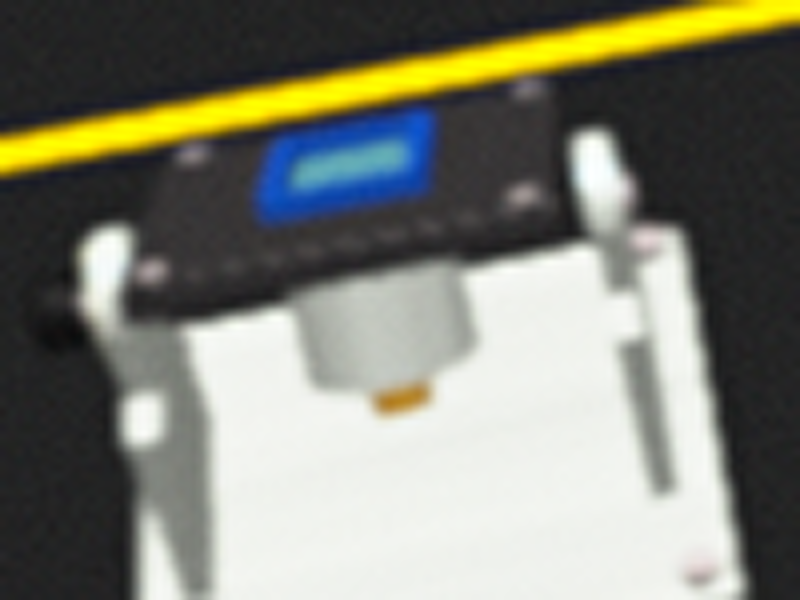

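View pics/c4.png

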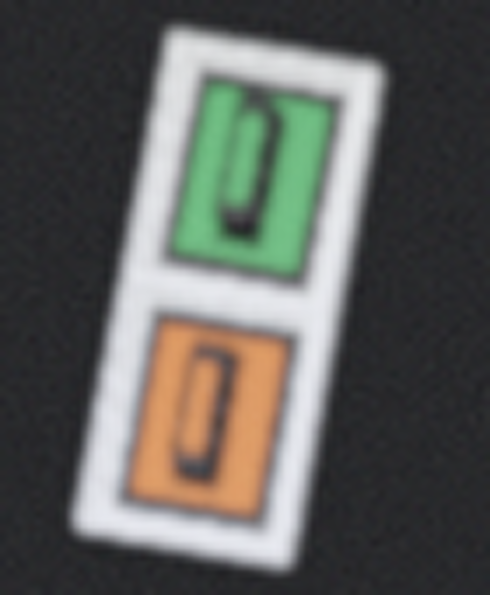

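The crops confirm it: amber is in the near well, with green beyond it at the top. On the stage, the slope's uphill side is the far side from the robot, and the rim's long side runs up it. Now I'll fit both poses.

```bash
cat > h.py <<'E'
import numpy as np, cv2
from scipy.spatial.transform import Rotation as R
from scipy.optimize import least_squares
from cell import sensors, optics, arm
CAL={n:optics.calibration(n) for n in("scene","top")}
def proj(n,P):
    c=CAL[n]; return cv2.projectPoints(np.float64(P).reshape(-1,1,3),c["rvec"],c["tvec"],c["camera_matrix"],None)[0].reshape(-1,2)
def px(p,s,o): return (np.array(p,float)+.5)/s-.5+np.array(o)
def Rz(a): return R.from_euler('z',a)
def stage_pts(q,kind,P):
    x,y,yaw,t=q; P=np.array(P,float)
    if kind=="seal": # normal leans to -x
        P=R.from_euler('y',-t).apply(P+[0,0,.026])+[0,0,.09]
    return Rz(yaw).apply(P)+[x,y,0]
E
cat > fit.py <<'E'
from h import *
for n in CAL:
    c=CAL[n]; print(n,"cam at",-cv2.Rodrigues(c["rvec"])[0].T@c["tvec"])
# rack
ob=px([(165,25),(387,68),(293,575),(72,533)],7,(210,160))
L=np.array([[.098,.041,.015],[.098,-.041,.015],[-.098,-.041,.015],[-.098,.041,.015]])
f=lambda q:(proj("top",Rz(q[2]).apply(L)+[q[0],q[1],0])-ob).ravel()
r=least_squares(f,[.6,.2,0]); print("rack",r.x,np.round(r.fun,2)); q=r.x
for s in(-1,1): print("well",s,Rz(q[2]).apply([s*.0475,0,.01])+[q[0],q[1],0])
ou=px([(158,318),(293,338),(262,520),(128,495)],7,(210,160))
Ls=np.array([[.04,.03,0],[.04,-.03,0],[-.04,-.03,0],[-.04,.03,0]])
g=lambda q:(proj("top",Rz(q[2]).apply(Ls)+[q[0],q[1],.015])-ou).ravel()
r=least_squares(g,[.6,.2,0]);print("amber",r.x,np.round(r.fun,2))
T=lambda p:px(p,8,(370,160)); S=lambda p:px(p,8,(80,225))
rim=[[.031,.02,0],[.031,-.02,0],[-.031,-.02,0],[-.031,.02,0]]
lo=lambda P:[[a,b,c-.006] for a,b,c in P]
obs=[("top","base",[[.075,.075,.012],[-.075,.075,.012],[-.075,-.075,.012]],T([(73,82),(80,533),(538,533)]),1),
("scene","base",[[-.075,.075,.012]],S([(686,232)]),1),
("top","seal",rim,T([(340,187),(477,187),(456,390),(318,390)]),1),
("top","seal",[[.065,.052,-.006],[-.065,.052,-.006],[-.065,-.052,-.006]],T([(243,82),(207,473),(537,475)]),.5),
("scene","seal",[rim[2],rim[3]],S([(272,140),(437,107)]),1),
("scene","seal",lo([rim[0],rim[1]]),S([(432,188),(255,222)]),1)]
F=lambda q:np.concatenate([w*(proj(n,stage_pts(q,k,P))-o).ravel() for n,k,P,o,w in obs])
r=least_squares(F,[.6,-.3,0,.4],loss="soft_l1",f_scale=.5); print("stage",r.x,np.degrees(r.x[2:]))
for n,k,P,o,w in obs: print(n,k,np.round(proj(n,stage_pts(r.x,k,P))-o,2).tolist())
print("cov",np.sqrt(np.diag(np.linalg.inv(r.jac.T@r.jac)))*.4, "seal",stage_pts(r.x,"seal",[[0,0,0]]))
E
python3 fit.py
```

```text
scene cam at [ 1.32396707 -0.15223056  0.71717214]
top cam at [0.39199106 0.09045531 1.21076152]
rack [ 0.55970896  0.19349922 -0.15734882] [ 1.07  1.56 -1.2   0.48 -0.74 -1.32  0.88 -0.63]
well -1 [0.51279577 0.20094248 0.01      ]
well 1 [0.60662216 0.18605595 0.01      ]
amber [ 0.5132186   0.19971448 -0.14304618] [-0.92 -2.06  1.59 -1.43  1.07  1.71 -1.74  1.71]
stage [ 0.57937457 -0.25297033  0.0027393   0.42966313] [ 0.15695005 24.61788371]
top base [[0.47, 0.53], [0.23, -1.13], [-1.02, -0.31]]
scene base [[-1.0, -0.81]]
top seal [[0.17, 0.87], [-0.61, 1.09], [-0.88, -0.2], [0.31, -0.43]]
top seal [[-0.05, -0.26], [-0.5, 1.1], [-0.59, 1.45]]
scene seal [[0.48, -0.04], [-0.7, 0.31]]
scene seal [[-0.5, 0.55], [0.92, 0.43]]
cov [0.00051319 0.00044434 0.00750682 0.01683171] seal [[ 0.56854393 -0.253       0.11363676]]
```

Residuals are under 1 px or so, but I want the tilt tighter than ±1°. I'll refine it by rendering the rim against the blueness in both images.

```bash
cat > fit2.py <<'E'
from h import *
boxes={"top":(400,172,42,48),"scene":(104,230,38,28)}; K=8
def mask(n,q,pts):
    x0,y0,w,h=boxes[n]; m=np.zeros((h*K,w*K),np.uint8)
    p=(proj(n,pts)-[x0,y0]+.5)*K-.5
    cv2.fillConvexPoly(m,cv2.convexHull(np.round(p*16).astype(np.int32).reshape(-1,1,2)),255,shift=4); return m>0
def rect(a,b,z): return np.array([[a,b,z],[a,-b,z],[-a,-b,z],[-a,b,z]])
img={n:sum(cv2.imread(f"pics/{n}0.png").astype(float)[:,:,i]*c for i,c in((0,1),(2,-1))) for n in boxes}
def W(q,P): return Rz(q[3]).apply(R.from_euler('y',-q[4]).apply(P))+q[:3]
def res(q):
    out=[]
    for n,(x0,y0,w,h) in boxes.items():
        top=mask(n,q,W(q,rect(.031,.02,0))); hull=mask(n,q,W(q,np.vstack([rect(.031,.02,0),rect(.031,.02,-.006)])))
        hole=mask(n,q,W(q,rect(.026,.015,0))); floor=mask(n,q,W(q,rect(.026,.015,-.006)))&hole
        ly=[top&~hole,hull&~top,hole&~floor,floor,~hull]
        A=np.stack([cv2.GaussianBlur(cv2.resize(l.astype(np.float32),(w,h),interpolation=cv2.INTER_AREA),(0,0),abs(q[5])+.2).ravel() for l in ly],1)
        b=img[n][y0:y0+h,x0:x0+w].ravel(); c=np.linalg.lstsq(A,b,rcond=None)[0]; out.append(A@c-b)
    return np.concatenate(out)
q0=np.array([.5685,-.253,.1136,.003,.43,.5])
prior=lambda q:np.append(res(q),0)
for mode in("free","height tied"):
    f=res if mode=="free" else (lambda q:np.append(res(q),(q[2]-.09-.026*np.cos(q[4]))/.001*30))
    r=least_squares(f,q0,x_scale=[.002,.002,.002,.02,.03,.2],diff_step=[1e-3,2e-3,5e-3,1,1e-2,.1] ) if 0 else None
    from scipy.optimize import minimize
    s=np.array([.002,.002,.002,.02,.04,.2])
    m=minimize(lambda u:np.sum(f(q0+u*s)**2),np.zeros(6),method="Powell",options=dict(xtol=1e-2,ftol=1e-6))
    q=q0+m.x*s; print(mode,np.round(q,4),np.degrees(q[3:5]),np.sqrt(m.fun/res(q).size))
    for t in(-.05,-.025,.025,.05):
        def g(u): v=q+np.append(u,[0,0])*np.append(s[:4],[0,0]); v[4]=q[4]+t; return np.sum(f(v)**2)
        mm=minimize(g,np.zeros(4),method="Powell",options=dict(xtol=2e-2,ftol=1e-5)); print(" dt",t,np.sqrt(mm.fun/res(q).size))
E
time python3 fit2.py
```

```text
free [ 0.5696 -0.2532  0.114  -0.0262  0.3961  0.9819] [-1.50288855 22.69298373] 48.345813521201045
 dt -0.05 48.390668427544746
 dt -0.025 48.379946173306486
 dt 0.025 48.424348062814886
 dt 0.05 48.761361206757435
height tied [ 0.5696 -0.2533  0.114  -0.0262  0.3931  0.9697] [-1.5022384  22.52288437] 48.35184485535176
 dt -0.05 48.412660378204635
 dt -0.025 48.390181307059144
 dt 0.025 48.41339572531322
 dt 0.05 48.737299780018574
real	0m5.090s
user	0m5.406s
sys	0m0.123s
```

```bash
sed -i 's/^def W/img={n:np.clip(v,0,None) for n,v in img.items()}\ndef W/' fit2.py; python3 fit2.py
```

```text
free [ 0.5686 -0.2534  0.1144  0.0045  0.4281  0.6466] [ 0.25757857 24.52833759] 3.370354044015944
 dt -0.05 6.4657469654349775
 dt -0.025 4.72099100167584
 dt 0.025 4.74787926455632
 dt 0.05 7.6704667457312175
height tied [ 0.5687 -0.2534  0.1144  0.0071  0.4282  0.6476] [ 0.40484697 24.53338266] 3.380918887139061
 dt -0.05 6.49198131737237
 dt -0.025 4.693834185621442
 dt 0.025 4.718974326873979
 dt 0.05 7.706057986136234
```

The minimum is sharp: tilt 24.5°, yaw about 0.3°, rim centre (0.5686, -0.2534, 0.1142). Next I'll move above the amber fin.

>>> {"op": "arm_command", "data": {
  "deltas": [0,0,0.11,0.314,-0.392,-0.085,91.8,0,0,0.11,0.314,-0.392,-0.085,91.8,0,0,0.11,0.314,-0.392,-0.085,91.8,0,0,0.11,0.314,-0.392,-0.085,91.8,0,0,0.11,0.314,-0.392,-0.085,91.8,0,0,0.11,0.314,-0.392,-0.085,91.8,0,0,0.11,0.314,-0.392,-0.085,91.8,0,0,0.11,0.314,-0.392,-0.085,91.8,0,0,0.11,0.314,-0.392,-0.085,91.8,0,0,0.11,0.314,-0.392,-0.085,91.8,0,0,0.11,0.314,-0.392,-0.085,91.8,0,0,0.11,0.314,-0.392,-0.085,91.8,0,0,0.11,0.314,-0.392,-0.085,91.8,0,0,0.11,0.314,-0.392,-0.085,91.8,0,0,0.11,0.314,-0.392,-0.085,91.8,0,0,0.11,0.314,-0.392,-0.085,91.8],
  "force": 20
}}

```text
clock: 1.7
position: [0.5129, 0.2015, 0.1609]
ee_rot: [0.235, 3.133, 0.001]
force: [0.2, -0.8, 0.2]
width: 1.0
gripper_force: 0.0
```

>>> {"op": "arm_command", "data": {
  "deltas": [0,0,0,0,-0.001,-0.04,91.8,0,0,0,0,-0.001,-0.08,91.8,0,0,0,0,-0.001,-0.1,91.8,0,0,0,0,-0.001,-0.12,91.8,0,0,0,0,-0.001,-0.12,91.8,0,0,0,0,-0.001,-0.12,91.8]
}}

```text
clock: 2.3
position: [0.5134, 0.1997, 0.041]
ee_rot: [-0.238, -3.132, 0.0]
force: [-0.1, 0.1, 1.3]
width: 0.999
gripper_force: 0.0
```

```bash
python3 - <<'E'
from h import *
a=optics.get_image("scene")[185:285,270:380]; cv2.imwrite("pics/s1.png",cv2.resize(a,(660,600),interpolation=cv2.INTER_CUBIC)); print(sensors.observe()["position"])
E
```

```text
[0.51389456 0.19978558 0.04163557]
```

View pics/s1.png

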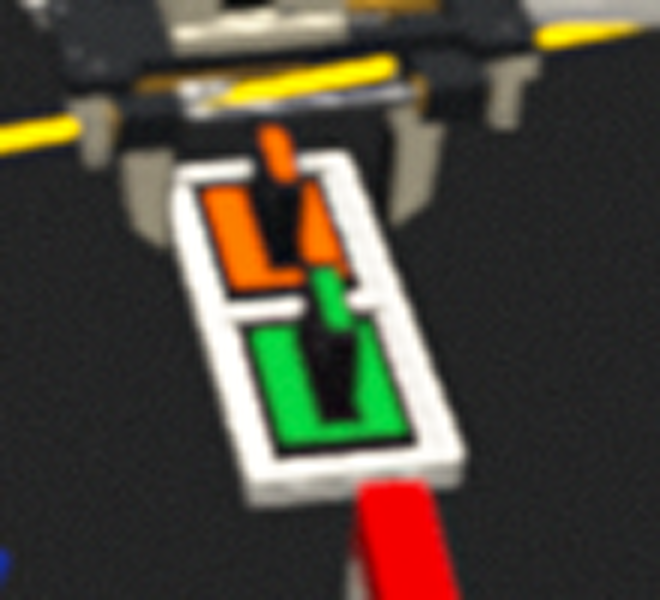

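The fingers straddle the amber fin (image 280,180) and are clear of green. Closing now.

>>> {"op": "arm_command", "data": {
  "deltas": [0,0,0,0,0,0,5,0,0,0,0,0,0,5,0,0,0,0,0,0,5,0,0,0,0,0,0,5,0,0,0,0,0,0,5,0,0,0,0,0,0,5,0,0,0,0,0,0,5,0,0,0,0,0,0,5,0,0,0,0,0,0,5,0,0,0,0,0,0,5,0,0,0,0,0,0,5,0,0,0,0,0,0,5],
  "force": 40
}}

```text
clock: 3.55
position: [0.5135, 0.1994, 0.0407]
ee_rot: [0.239, 3.132, 0.0]
force: [0.4, -0.8, -0.2]
width: 0.15
gripper_force: 40.0
```

>>> {"op": "arm_command", "data": {
  "deltas": [0,0,0,0,0,0.02,5,0,0,0,0,0,0.05,5,0,0,0,0,0,0.1,5,0,0,0,0,0,0.15,5,0,0,0,0,0,0.2,5,0,0,0,0,0,0.2,5,0,0,0,0,0,0.2,5,0,0,0,0,0,0.2,5]
}}

```text
clock: 4.35
position: [0.5126, 0.199, 0.2394]
ee_rot: [-0.238, -3.131, 0.002]
force: [0.4, 0.1, -0.7]
width: 0.149
gripper_force: 40.0
```

```bash
python3 - <<'E'
from h import *
im={n:optics.get_image(n) for n in("scene","top")}
for n in im: cv2.imwrite(f"pics/{n}2.png",im[n])
o=sensors.observe(); p=o["position"]; print(p,o["ee_rot"],o["force"],o["width"],o["gripper_force"])
u=proj("scene",[p])[0].astype(int); v=proj("top",[p])[0].astype(int); print(u,v)
f=lambda i,c:cv2.resize(i[c[1]-45:c[1]+45,c[0]-30:c[0]+30],(400,600),interpolation=cv2.INTER_CUBIC)
cv2.imwrite("pics/s2.png",np.hstack([f(im["scene"],u),f(im["top"],v)]))
# goal
ts,yaw=.4282,.005; Rs=Rz(yaw)*R.from_euler('y',-ts); seal=np.array([.5686,-.2534,.1142])
Rt=Rs*R.from_matrix(np.array([[-1,0,0],[0,1,0],[0,0,-1.]]))
Rc=R.from_rotvec(o["ee_rot"]); w=(Rt*Rc.inv()).as_rotvec(); print("w/90deg",w/(np.pi/2), "goal rotvec",Rt.as_rotvec())
for h in(.08,.02,.005,0): print(h, Rs.apply([0,0,.0307+h])+seal, Rs.apply([0,0,.0307+h])+seal-p)
E
```

```text
[0.51253838 0.19893816 0.23902559] [-2.38375897e-01 -3.12980463e+00  2.56634456e-03] [ 0.23282165  0.01646311 -0.56886318] 0.1531934556310453 39.99709725379944
[319 145] [230 209]
w/90deg [-0.01901439 -0.2738726   0.09866852] goal rotvec [-6.78347696e-03  2.71338513e+00  1.47494821e-03]
0.08 [ 0.52263417 -0.25362983  0.21490541] [ 0.01009579 -0.45256799 -0.02412018]
0.02 [ 0.5475479  -0.25350526  0.16032253] [ 0.03500952 -0.45244342 -0.07870306]
0.005 [ 0.55377633 -0.25347412  0.14667681] [ 0.04123795 -0.45241228 -0.09234878]
0 [ 0.55585248 -0.25346374  0.14212824] [ 0.0433141  -0.4524019  -0.09689735]
```

View pics/s2.png

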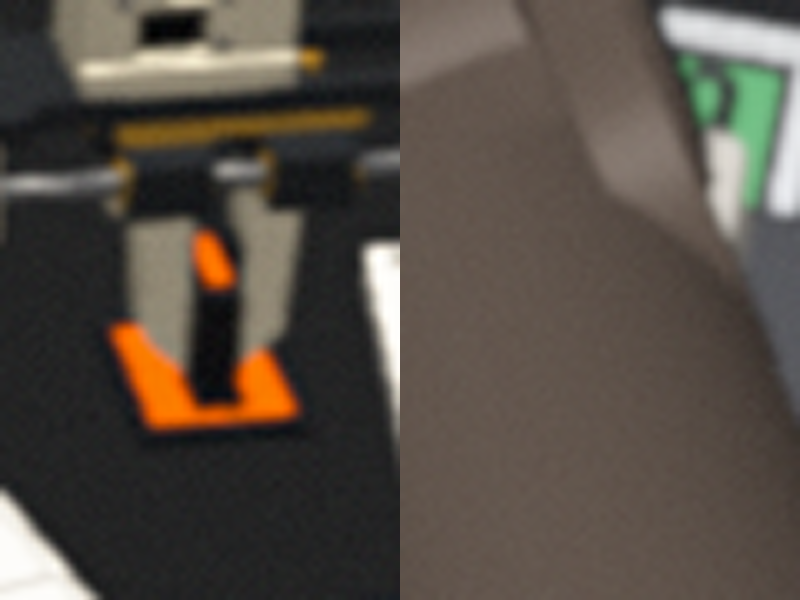

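The slide is held squarely in the fingers at image (215,350). Carrying it to 80 mm off the rim, already tilted.

>>> {"op": "arm_command", "data": {
  "deltas": [-0.019,-0.274,0.099,0.01,-0.4525,-0.024,5,-0.019,-0.274,0.099,0.01,-0.4525,-0.024,5,-0.019,-0.274,0.099,0.01,-0.4525,-0.024,5,-0.019,-0.274,0.099,0.01,-0.4525,-0.024,5,-0.019,-0.274,0.099,0.01,-0.4525,-0.024,5,-0.019,-0.274,0.099,0.01,-0.4525,-0.024,5,-0.019,-0.274,0.099,0.01,-0.4525,-0.024,5,-0.019,-0.274,0.099,0.01,-0.4525,-0.024,5,-0.019,-0.274,0.099,0.01,-0.4525,-0.024,5,-0.019,-0.274,0.099,0.01,-0.4525,-0.024,5,-0.019,-0.274,0.099,0.01,-0.4525,-0.024,5,-0.019,-0.274,0.099,0.01,-0.4525,-0.024,5,-0.019,-0.274,0.099,0.01,-0.4525,-0.024,5,-0.019,-0.274,0.099,0.01,-0.4525,-0.024,5,-0.019,-0.274,0.099,0.01,-0.4525,-0.024,5,-0.019,-0.274,0.099,0.01,-0.4525,-0.024,5,-0.019,-0.274,0.099,0.01,-0.4525,-0.024,5,-0.019,-0.274,0.099,0.01,-0.4525,-0.024,5]
}}

```text
clock: 6.25
position: [0.5236, -0.253, 0.2169]
ee_rot: [-0.009, 2.71, 0.004]
force: [-0.0, -0.4, -1.4]
width: 0.15
gripper_force: 40.0
```

```bash
cat > st.py <<'E'
from h import *
import sys
o=sensors.observe(); p=o["position"]
ts,yaw=.4282,.005; Rs=Rz(yaw)*R.from_euler('y',-ts); seal=np.array([.5686,-.2534,.1142])
Rt=Rs*R.from_matrix(np.array([[-1,0,0],[0,1,0],[0,0,-1.]]))
w=(Rt*R.from_rotvec(o["ee_rot"]).inv()).as_rotvec()
print("t",o["clock"],"pos",p.round(4),"w/90",(w/(np.pi/2)).round(4),"grip",o["gripper_force"])
print("slide in seal",(Rs.inv().apply(p-seal)-[0,0,.0307]).round(4),"F seal",Rs.inv().apply(o["force"]).round(2),"M seal",Rs.inv().apply(o["ft_torque"]).round(3))
for h in(.02,.008,.005,0,-.002): print(h,(Rs.apply([0,0,.0307+h])+seal-p).round(4))
E
python3 st.py; python3 - <<'E'
from h import *
im=optics.get_image("scene"); cv2.imwrite("pics/scene3.png",im); cv2.imwrite("pics/s3.png",cv2.resize(im[190:290,75:185],(660,600),interpolation=cv2.INTER_CUBIC))
E
```

```text
t 6.25 pos [ 0.5236 -0.253   0.2169] w/90 [-0.001   0.0019 -0.0011] grip 39.99686658382416
slide in seal [0.0017 0.0007 0.0814] F seal [-0.59 -0.35 -1.26] M seal [-0.019  0.646 -0.053]
0.02 [ 0.024  -0.0005 -0.0565]
0.008 [ 0.029  -0.0005 -0.0674]
0.005 [ 0.0302 -0.0005 -0.0702]
0 [ 0.0323 -0.0005 -0.0747]
-0.002 [ 0.0331 -0.0005 -0.0765]
```

View pics/s3.png

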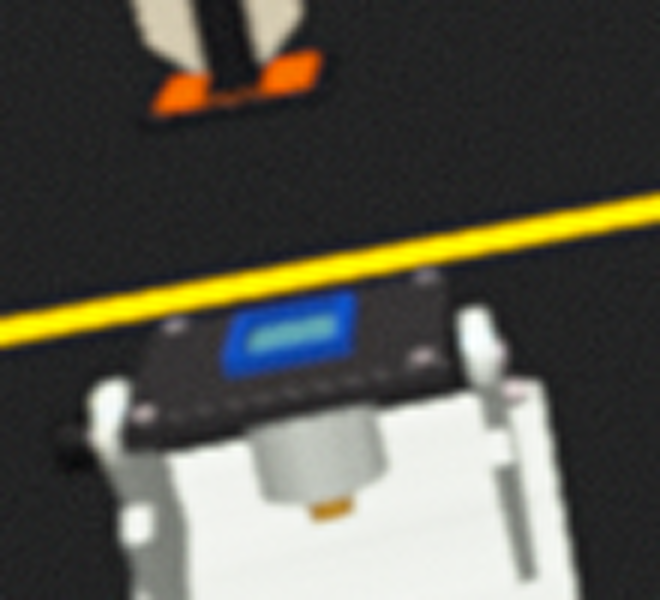

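The tilted slide sits above the rim, which is at image (290,335), and its edges look parallel to the plate. Approaching along the normal to 8 mm.

>>> {"op": "arm_command", "data": {
  "deltas": [-0.001,0.002,-0.001,0.012,-0.0005,-0.028,5,-0.001,0.002,-0.001,0.024,-0.0005,-0.056,5,-0.001,0.002,-0.001,0.029,-0.0005,-0.067,5,-0.001,0.002,-0.001,0.029,-0.0005,-0.067,5,-0.001,0.002,-0.001,0.029,-0.0005,-0.067,5,-0.001,0.002,-0.001,0.029,-0.0005,-0.067,5,-0.001,0.002,-0.001,0.029,-0.0005,-0.067,5]
}}

```text
clock: 7.0
position: [0.5527, -0.2541, 0.151]
ee_rot: [-0.006, 2.712, 0.0]
force: [-0.2, -0.9, -0.9]
width: 0.149
gripper_force: 40.0
```

```bash
python3 st.py; python3 - <<'E'
from h import *
im=optics.get_image("scene"); cv2.imwrite("pics/s4.png",cv2.resize(im[215:290,85:170],(680,600),interpolation=cv2.INTER_CUBIC))
E
```

```text
t 7.0 pos [ 0.5527 -0.2541  0.151 ] w/90 [0.0004 0.0008 0.0004] grip 39.99706327915192
slide in seal [ 0.0008 -0.0006  0.0094] F seal [-0.56 -0.9  -0.72] M seal [-0.032  0.642  0.011]
0.02 [-0.0051  0.0006  0.0093]
0.008 [-0.0001  0.0006 -0.0016]
0.005 [ 0.0011  0.0006 -0.0044]
0 [ 0.0032  0.0006 -0.0089]
-0.002 [ 0.004   0.0006 -0.0107]
```

View pics/s4.png

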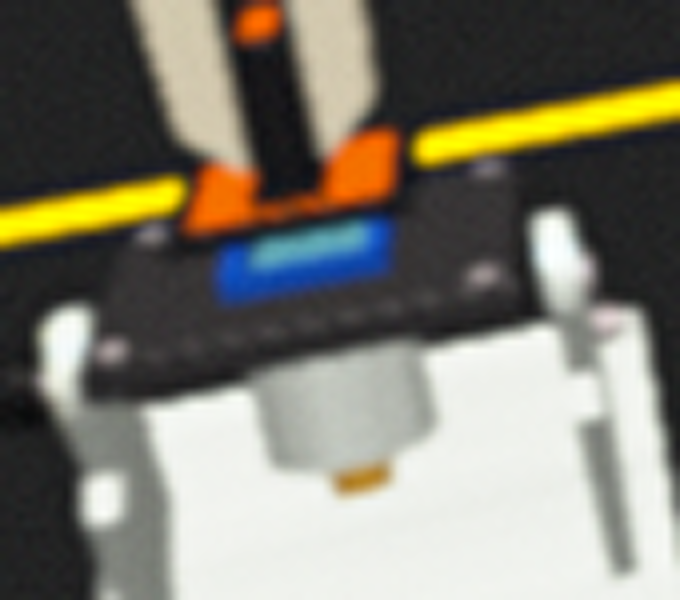

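The slide's uphill lower edge runs (185,240)–(405,200) in the crop, just above the rim. I'll check that against the predicted projection.

```bash
cat >> st.py <<'E'
if len(sys.argv)>1:
    off=Rs.inv().apply(p-seal)-[0,0,.0307]
    P=lambda q:((proj("scene",Rs.apply(q)+seal)-[85,215]+.5)*8-.5).round(0).tolist()
    print("slide top corners",P(off+np.array([[.04,-.03,.005],[.04,.03,.005],[.04,-.03,0],[.04,.03,0]])),"insert?",P(off+np.array([[.036,-.026,.005],[.036,.026,.005]])),"fin top",P(off+np.array([[.025,0,.047]])),"rim",P([[.031,-.02,-.006],[.031,.02,-.006]]))
E
python3 st.py 1|tail -1
```

```text
slide top corners [[154.0, 246.0], [407.0, 197.0], [159.0, 266.0], [412.0, 216.0]] insert? [[173.0, 239.0], [391.0, 196.0]] fin top [[249.0, 46.0]] rim [[220.0, 304.0], [386.0, 271.0]]
```

The rim prediction matches. The slide appears about 2 mm towards +y and slightly higher than the kinematics say, so I'll correct y and creep down.

>>> {"op": "arm_command", "data": {
  "deltas": [0,0.001,0,0.001,-0.002,-0.0025,5,0,0.001,0,0.002,-0.002,-0.0045,5,0,0.001,0,0.0025,-0.002,-0.0055,5,0,0.001,0,0.0025,-0.002,-0.0055,5,0,0.001,0,0.0025,-0.002,-0.0055,5]
}}

```text
clock: 7.55
position: [0.5549, -0.2557, 0.1441]
ee_rot: [-0.006, 2.716, 0.002]
force: [0.6, -0.5, -0.3]
width: 0.149
gripper_force: 40.0
```

```bash
python3 st.py|head -2
```

```text
t 7.55 pos [ 0.5549 -0.2557  0.1441] w/90 [-0.0002 -0.0014  0.0002] grip 39.99691665172577
slide in seal [-0.     -0.0022  0.0022] F seal [ 0.39 -0.46 -0.5 ] M seal [ 0.007  0.594 -0.015]
```

>>> {"op": "arm_command", "data": {
  "deltas": [0,0,0,0.0004,0,-0.0009,5,0,0,0,0.0008,0,-0.0018,5,0,0,0,0.0008,0,-0.0018,5,0,0,0,0.0008,0,-0.0018,5,0,0,0,0.0008,0,-0.0018,5]
}}

```text
clock: 8.05
position: [0.5558, -0.2556, 0.1425]
ee_rot: [-0.006, 2.715, 0.002]
force: [1.1, -0.0, -0.5]
width: 0.15
gripper_force: 40.0
```

```bash
python3 st.py|head -2
```

```text
t 8.05 pos [ 0.5558 -0.2556  0.1425] w/90 [-0.0001 -0.0012  0.0002] grip 39.99699354171753
slide in seal [ 0.0001 -0.0022  0.0003] F seal [ 0.79 -0.05 -0.86] M seal [ 0.054  0.57  -0.026]
```

>>> {"op": "arm_command", "data": {
  "deltas": [0,0,0,0.0004,0,-0.0009,5,0,0,0,0.0008,0,-0.0018,5,0,0,0,0.0008,0,-0.0018,5,0,0,0,0.0008,0,-0.0018,5,0,0,0,0.0008,0,-0.0018,5]
}}

```text
clock: 8.55
position: [0.5566, -0.2557, 0.1408]
ee_rot: [-0.006, 2.715, 0.001]
force: [-2.3, 0.5, 0.8]
width: 0.149
gripper_force: 40.0
```

```bash
python3 st.py|head -2
```

```text
t 8.55 pos [ 0.5566 -0.2557  0.1408] w/90 [-0.     -0.0011  0.0002] grip 39.99759256839752
slide in seal [ 0.0001 -0.0023 -0.0015] F seal [-1.78  0.5   1.73] M seal [ 0.12   0.576 -0.041]
```

Contact has begun. I'll use my last picture to check the placing.

```bash
python3 - <<'E'
from h import *
im=optics.get_image("scene"); cv2.imwrite("pics/scene5.png",im); cv2.imwrite("pics/s5.png",cv2.resize(im[215:290,85:170],(680,600),interpolation=cv2.INTER_CUBIC))
E
python3 st.py 1|tail -1
```

```text
slide top corners [[157.0, 289.0], [409.0, 239.0], [161.0, 308.0], [413.0, 258.0]] insert? [[175.0, 281.0], [393.0, 238.0]] fin top [[251.0, 88.0]] rim [[220.0, 304.0], [386.0, 271.0]]
```

View pics/s5.png

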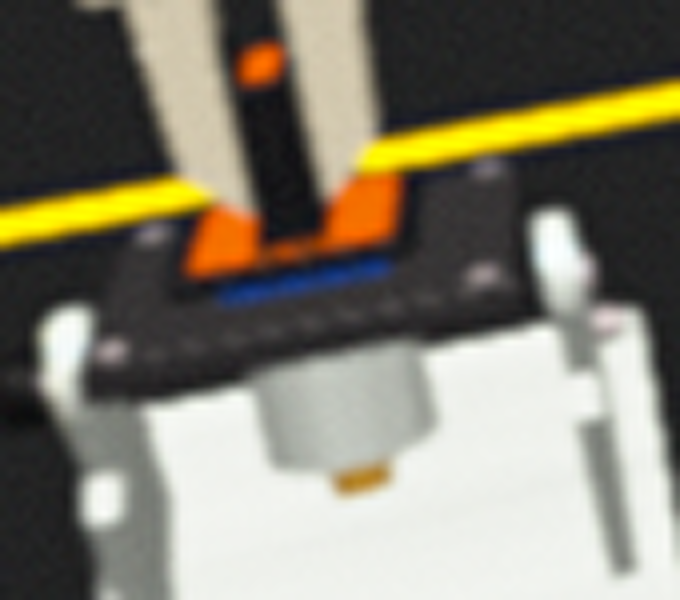

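The slide covers the rim and only its side wall shows. Left to right it reads about +2 mm off the prediction. I'll measure the edges sub-pixel to settle x and y on the rim.

```bash
cat > edge.py <<'E'
from h import *
import sys
ts,yaw=.4282,.005; Rs=Rz(yaw)*R.from_euler('y',-ts); seal=np.array([.5686,-.2534,.1142])
P=lambda q:proj("scene",Rs.apply(np.atleast_2d(q))+seal)
def ch(f,sg): 
    i=cv2.imread(f).astype(float); return np.clip(sg*(i[:,:,2]-i[:,:,0]),0,None)
# insert length from the untouched scene: orange area in top0
o=ch("pics/top0.png",1)[200:245,215:265]; m=cv2.resize(o,None,fx=8,fy=8,interpolation=cv2.INTER_CUBIC)
m=cv2.morphologyEx((m>o.max()*.5).astype(np.uint8),cv2.MORPH_CLOSE,np.ones((60,60)))
w=cv2.minAreaRect(max(cv2.findContours(m,0,2)[0],key=cv2.contourArea)); 
print("insert px",np.array(w[1])/8,"mm",np.array(w[1])/8*(1.2108-.015)/445.6*1000)
f=sys.argv[1]; org,blu=ch(f,1),ch(f,-1)
samp=lambda I,p:cv2.remap(I.astype(np.float32),p[:,0].astype(np.float32)[None],p[:,1].astype(np.float32)[None],cv2.INTER_CUBIC)[0]
xs=np.linspace(.02,.06,401)
for y in(-.02,-.015,.015,.02):   # orange near edge, along slide x at top-face height
    v=samp(org,P(np.c_[xs,np.full(401,y),np.full(401,.005)])); k=np.where(v>v[:100].max()*.5)[0].max(); print("orange edge x at y",y,xs[k].round(4))
ys=np.linspace(-.045,.045,901)
for x in(.028,.032):
    v=samp(org,P(np.c_[np.full(901,x),ys,np.full(901,.005)])); k=np.where(v>v.max()*.5)[0]; print("orange y range",ys[k[[0,-1]]].round(4),"mid",ys[k[[0,-1]]].mean().round(4))
zs=np.linspace(-.02,.02,801)
for y in(-.012,0,.012): # blue band as z range in the rim's uphill plane x=.031
    v=samp(blu,P(np.c_[np.full(801,.031),np.full(801,y),zs])); k=np.where(v>v.max()*.5)[0]; a=zs[k[[0,-1]]]
    e=[P([[.031,y,a[1]]])[0,1]]; g=[P([[xx,y,0]])[0,1] for xx in xs]; print("blue z",a.round(4),"slide edge x if z=0:",xs[np.argmin(np.abs(np.array(g)-e))].round(4))
E
python3 edge.py pics/scene5.png
```

```text
insert px [18.71127319 25.48747444] mm [50.21306213 68.39749088]
orange edge x at y -0.02 0.0412
orange edge x at y -0.015 0.0407
orange edge x at y 0.015 0.0412
orange edge x at y 0.02 0.0408
orange y range [-0.0256  0.024 ] mid -0.0008
orange y range [-0.0252  0.0239] mid -0.0007
blue z [-0.0068 -0.0018] slide edge x if z=0: 0.0373
blue z [-0.007 -0.002] slide edge x if z=0: 0.0382
blue z [-0.0072 -0.002 ] slide edge x if z=0: 0.0383
```

>>> {"op": "arm_command", "data": {
  "deltas": [0,0,0,-0.0021,0,0.0046,5,0,0,0,-0.0035,0.0005,0.004,5,0,0,0,-0.0035,0.0005,0.004,5,0,0,0,-0.0035,0.0005,0.004,5,0,0,0,-0.0035,0.0005,0.004,5]
}}

```text
clock: 9.1
position: [0.553, -0.2551, 0.1445]
ee_rot: [-0.006, 2.716, 0.002]
force: [0.7, -0.6, -0.7]
width: 0.147
gripper_force: 40.0
```

```bash
cat > avg.py <<'E'
from h import *
ts,yaw=.4282,.005; Rs=Rz(yaw)*R.from_euler('y',-ts); seal=np.array([.5686,-.2534,.1142])
Fs,Ms,Ps=[],[],[]
for i in range(12):
    im=optics.get_image("scene"); o=sensors.observe(); Fs.append(Rs.inv().apply(o["force"])); Ms.append(Rs.inv().apply(o["ft_torque"])); Ps.append(Rs.inv().apply(o["position"]-seal)-[0,0,.0307])
cv2.imwrite("pics/last.png",im)
for n,v in(("F",Fs),("M",Ms),("P",Ps)): print(n,np.mean(v,0).round(4),"sd",np.std(v,0).round(4))
print(o["clock"],o["gripper_force"])
E
python3 avg.py; python3 st.py|sed -n 1,2p
```

```text
F [-0.4515 -0.1168 -0.8074] sd [0.3858 0.4492 0.4549]
M [ 0.0161  0.5801 -0.0163] sd [0.0247 0.0437 0.0353]
P [-0.0015 -0.0017  0.0034] sd [0. 0. 0.]
9.7 39.99706506729126
t 9.7 pos [ 0.5531 -0.2552  0.1447] w/90 [-0.     -0.0012  0.0002] grip 39.99706506729126
slide in seal [-0.0015 -0.0017  0.0035] F seal [-1.2  -0.68 -0.56] M seal [ 0.046  0.6   -0.033]
```

>>> {"op": "arm_command", "data": {
  "deltas": [0,0,0,0.0012,0,-0.0027,5,0,0,0,0.002,0,-0.0046,5,0,0,0,0.0024,0,-0.0054,5,0,0,0,0.0027,0,-0.0059,5,0,0,0,0.0027,0,-0.0059,5,0,0,0,0.0027,0,-0.0059,5,0,0,0,0.0027,0,-0.0059,5]
}}

```text
clock: 10.4
position: [0.5558, -0.2552, 0.1389]
ee_rot: [-0.006, 2.715, 0.001]
force: [-1.1, 0.2, 3.6]
width: 0.15
gripper_force: 40.0
```

```bash
python3 avg.py; python3 st.py|sed -n 1,2p
```

```text
F [-0.1633  0.4507  4.1146] sd [0.3921 0.4771 0.5359]
M [0.0866 0.3956 0.0036] sd [0.0317 0.046  0.0274]
P [-0.0014 -0.0018 -0.003 ] sd [0. 0. 0.]
11.0 39.99800205230713
t 11.0 pos [ 0.5558 -0.2552  0.1388] w/90 [-0.     -0.0012  0.0002] grip 39.99800205230713
slide in seal [-0.0014 -0.0018 -0.003 ] F seal [ 0.1  -0.06  3.8 ] M seal [ 0.08   0.375 -0.001]
```

The moment change (ΔMy −0.19 N·m at about 5 N) says the contact is near the uphill rim edge, so the slide is pitched slightly too flat. I'll tilt it a little more and watch the moment.

>>> {"op": "arm_command", "data": {
  "deltas": [0,-0.006,0,0,0,0,5,0,-0.006,0,0,0,0,5,0,-0.006,0,0,0,0,5,0,-0.006,0,0,0,0,5]
}}

```text
clock: 11.4
position: [0.5556, -0.2552, 0.1387]
ee_rot: [-0.006, 2.706, 0.002]
force: [-1.9, 0.3, 2.1]
width: 0.151
gripper_force: 40.0
```

```bash
python3 avg.py; python3 st.py|sed -n 1,2p
```

```text
F [-1.3288 -0.3516  3.7562] sd [0.3549 0.4124 0.4974]
M [-0.012   0.7193 -0.008 ] sd [0.0279 0.0728 0.0247]
P [-0.0016 -0.0017 -0.0031] sd [0. 0. 0.]
12.0 39.99791622161865
t 12.0 pos [ 0.5557 -0.2552  0.1387] w/90 [-0.0001  0.0047  0.0003] grip 39.99791622161865
slide in seal [-0.0016 -0.0017 -0.0031] F seal [-1.12  0.02  4.43] M seal [-0.069  0.846 -0.042]
```

That puts the contact near the rim's centre, so the slide is flush, pressing with about 4.6 N. I'll ease off 0.5 mm to leave margin on how far the rim gives, then check again.

>>> {"op": "arm_command", "data": {
  "deltas": [0,0,0,-0.0002,0,0.0005,5,0,0,0,-0.0002,0,0.0005,5,0,0,0,-0.0002,0,0.0005,5,0,0,0,-0.0002,0,0.0005,5]
}}

```text
clock: 12.4
position: [0.5554, -0.2552, 0.1391]
ee_rot: [-0.006, 2.706, 0.002]
force: [-3.3, -0.6, 2.2]
width: 0.151
gripper_force: 40.0
```

```bash
python3 avg.py; python3 st.py|sed -n 1,2p; python3 edge.py pics/last.png|tail -9
```

```text
F [-2.7926 -0.9861  3.2896] sd [0.7497 0.3844 0.4195]
M [-0.1501  1.0326 -0.0059] sd [0.0348 0.0704 0.0289]
P [-0.0016 -0.0017 -0.0025] sd [0. 0. 0.]
13.0 39.99789118766785
t 13.0 pos [ 0.5555 -0.2552  0.1391] w/90 [-0.0001  0.0046  0.0002] grip 39.99789118766785
slide in seal [-0.0016 -0.0017 -0.0025] F seal [-3.83 -0.88  3.01] M seal [-0.143  1.151 -0.005]
orange edge x at y -0.02 0.0423
orange edge x at y -0.015 0.0418
orange edge x at y 0.015 0.0419
orange edge x at y 0.02 0.0425
orange y range [-0.0247  0.0247] mid 0.0
orange y range [-0.0243  0.0245] mid 0.0001
blue z [-0.0068 -0.0021] slide edge x if z=0: 0.0383
blue z [-0.007  -0.0021] slide edge x if z=0: 0.0386
blue z [-0.007 -0.002] slide edge x if z=0: 0.0381
```

The contact centre stays near the middle, but a sideways friction load has built up from the pivot. I'll lift 4 mm and press straight down again at this tilt to clear it.

>>> {"op": "arm_command", "data": {
  "deltas": [0,0,0,-0.0017,0,0.0036,5,0,0,0,-0.0017,0,0.0036,5,0,0,0,-0.0017,0,0.0036,5,0,0,0,-0.0017,0,0.0036,5,0,0,0,-0.0012,0,0.0027,5,0,0,0,-0.0008,0,0.0018,5,0,0,0,-0.0004,0,0.0009,5,0,0,0,0,0,0,5,0,0,0,0,0,0,5,0,0,0,0,0,0,5,0,0,0,0,0,0,5]
}}

```text
clock: 14.1
position: [0.5556, -0.2551, 0.1393]
ee_rot: [-0.007, 2.706, 0.002]
force: [-1.6, 1.8, 3.5]
width: 0.151
gripper_force: 40.0
```

```bash
python3 avg.py; python3 avg.py; python3 st.py|sed -n 1,2p
```

```text
F [-0.0361  1.6286  3.152 ] sd [0.5926 0.4277 0.4489]
M [4.300e-01 4.611e-01 1.000e-04] sd [0.0649 0.0509 0.0281]
P [-0.0014 -0.0016 -0.0025] sd [0. 0. 0.]
14.7 39.997950196266174
F [0.318  2.2581 3.4343] sd [0.5774 0.417  0.374 ]
M [5.609e-01 3.407e-01 5.000e-04] sd [0.0328 0.0487 0.0323]
P [-0.0014 -0.0016 -0.0025] sd [0. 0. 0.]
15.3 39.997923374176025
t 15.3 pos [ 0.5556 -0.2551  0.1393] w/90 [-0.0001  0.0048  0.0001] grip 39.997923374176025
slide in seal [-0.0014 -0.0016 -0.0025] F seal [0.44 2.64 3.12] M seal [0.603 0.283 0.02 ]
```

>>> {"op": "arm_command", "data": {
  "deltas": [0,0,0,0,0.0003,0,5,0,0,0,0,0.0003,0,5,0,0,0,0,0.0003,0,5]
}}

```text
clock: 15.6
position: [0.5556, -0.2551, 0.1393]
ee_rot: [-0.006, 2.706, 0.001]
force: [-1.7, 1.4, 2.8]
width: 0.151
gripper_force: 40.0
```

```bash
python3 avg.py; python3 avg.py; python3 avg.py
```

```text
F [0.9488 1.1435 3.0686] sd [0.4901 0.4339 0.5124]
M [ 0.3019  0.2579 -0.0013] sd [0.0639 0.0307 0.0248]
P [-0.0014 -0.0016 -0.0025] sd [0. 0. 0.]
16.2 39.9978107213974
F [1.11   0.3609 3.3037] sd [0.5608 0.6017 0.6392]
M [0.1132 0.1925 0.009 ] sd [0.0602 0.0279 0.0273]
P [-0.0014 -0.0016 -0.0025] sd [0. 0. 0.]
16.8 39.997918009757996
F [ 1.2381 -0.5777  3.2549] sd [0.4869 0.306  0.5372]
M [-0.0639  0.1462 -0.0157] sd [0.0757 0.0473 0.0411]
P [-0.0014 -0.0016 -0.0025] sd [0. 0. 0.]
17.4 39.99788224697113
```

The normal load is steady at about 4.1 N over the baseline, sideways loads are small, and the slide is still, centred and gripped. Handing in.

```bash
python3 -c "
from cell import arm
print(arm.sign_off())"
```

```text
the job is handed in; nothing more can be done
None
```

I handed the job in with the amber slide still gripped and pressed on the blue rim at about 4 N; by my force and image checks it was flush and centred to within a few millimetres, but no pass/fail result came back.

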